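# Lock the battery box with a screwdriver

## Task

Lock the station's battery box with the screwdriver: take the screwdriver from its rest, stand it bit-down in the guide tube on the box and let go of it so that it stands there by itself, then take it afresh, press the locking screw in with it and turn it clockwise past the safety stop until it is locked. Then take the screwdriver out and leave it standing bit-down in the tool pot, touching the screw only with the screwdriver and leaving the other things on the desk where they are.

Things in the scene. Friction and masses are not known exactly. Their poses are not given: they have to be found in the camera images.
- screwdriver: Big flat-blade screwdriver, 200 mm long, about 0.18 kg: black round fluted handle 34 mm in diameter, 100 mm long; steel shaft 14 mm in diameter; flat blade 14 mm wide, 4 mm thick, 8 mm long. Origin at the bit's end, on the axis; x along the axis from bit to butt (handle from x = 100 to 200 mm, centre of mass near 130 mm), y along the blade's width, z across the blade.
- tool_rest: Light wooden fixed rest, foot 190 x 70 mm, on which the screwdriver starts, bit towards the robot and low, sloping 25 degrees up to the handle. Origin: centre of its underside; its x lies below the screwdriver's x. The bit's end starts at (-90, 0, 30) mm in its frame, the screwdriver's y level. It holds the handle between cheeks at x = 105 to 143 mm of the screwdriver; the last 55 mm hang free.
- battery_box: Grey battery box with a steel cover, 136 x 196 mm, 45 mm high, fixed to the desk. Origin: centre of its underside; x across, away from the robot, y along its long side, z up. At the cover's middle a dark bridge carries an upright steel guide tube over the brass locking screw; the tube's axis is the box's z axis. The safety stop is the dark block on the bridge's +x side.
- tube_mouth (a point): Centre of the guide tube's mouth, on its axis, 132 mm above the desk. From here a funnel narrows from 34 mm to 17 mm in diameter over 14 mm; the bore of 17 mm then runs on down to 62 mm above the desk, around the screw's head.
- screw: Brass locking screw at the foot of the guide tube, on its axis. Origin: centre of the floor of its slot, 65 mm above the desk while the screw is out; z up; y along the slot, which lies along the box's long side while unlocked. Slot 6.5 mm wide, 7 mm deep, open at both ends; head 17 mm in diameter. Below it a flange of 44 mm with a lug, seen under the bridge.
- screw_push (a joint): How far the screw is pushed in, m: 0 out, 0.008 fully in. A spring holds it out: 4 N to begin, 10 N fully in. It must be in by more than 5 mm for its lug to pass under the safety stop.
- screw_turn (a joint): Turn of the screw, rad, clockwise seen from above is positive. Near 0 at the start, unlocked. Not pushed in, its lug meets the safety stop at about 0.35. Pushed in, it turns under the stop; beyond about 1.0 the lug is clear and, once pushed no more, the spring lifts the screw behind the stop, which locks it. End stop at 1.65. It turns stiffly, 0.04 N m; the blade has about 0.2 rad of play in the slot.
- tool_pot: Plain steel pot, slightly tapering, 68 mm in outer diameter at the rim, 120 mm high, wall 4 mm, fixed to the desk, open on top. Origin: centre of its underside. Its inner floor is about 5 mm above the desk.
- mug: White mug, 80 mm wide, 95 mm high, a bystander. Origin: centre of its underside.
- jar: Amber jar with a steel lid, 64 mm wide, 85 mm high, a bystander. Origin: centre of its underside.
- handset: Black hand-held radio lying on its back, 58 x 115 mm, 34 mm thick, aerial 70 mm, a bystander. Origin: centre of its underside.
- spanner: Steel spanner 160 mm long lying on the desk, a bystander. Origin: centre of its underside.
- padlock: Brass padlock lying on the desk, 55 mm wide, a bystander. Origin: centre of its underside.
- mouse: Black computer mouse, 110 mm long, a bystander. Origin: centre of its underside.
Mind the look-alikes: they are no part of the job. Leave any purple look-alike of the tool_pot alone.

How it is judged:
By the outcome, as a careful person would: the job done as asked, in the order asked, and still so for the second after the job is handed in, with the robot touching nothing.
It also fails if it takes over 62 s, if anything falls off the work surface, if the arm or the gripper's body presses on something with over 40 N, if the wrist force passes 120 N, or if a joint passes its speed limit or range.

## Robot

A 7-joint arm with a two-finger parallel gripper is mounted at the origin on the work surface. World frame = base frame: x ahead of the robot, y to its left, z up, the work surface at z = 0. Lengths are in m, angles in degrees, forces in N, time in s.
With the tool pointing down it reaches from about 0.35 to 0.775 m from the base axis. Payload 3.1 kg.
Tool frame: the origin (TCP) lies on the centre line of the jaws, within the pads' length; the fingertips stand 17 mm ahead of it and the grasp point (between the pads) lies 2 mm behind it (robot.tip_reach is the distance from the TCP to the fingertips, in m); z points along the fingers, y is the line along which they close (so a half turn about z gives the same grasp; the last joint's range is limited). The gripper opens to 85 mm and grips with 20 to 120 N. Pads are 22 mm wide; open, the fingers measure 114 mm over their backs; the gripper's body (76 mm by 85 mm) begins 54 mm behind the grasp point. The pads swing forward as they close: fully open they stand 13 mm farther back than shut.
Start: joints at [62.069, 17.813, 0.802, 86.603, -0.252, 75.585, -1.558], TCP at [0.237, -0.496, 0.248] pointing down, gripper open.
Joint ranges: [-154.91, 154.91], [-16.99, 109.72], [-72.82, 74.43], [7.12, 147.25], [-82.49, 262.49], [11.32, 116.49], [-174.64, 174.64]. Speed limits (degrees/s): [159.86, 159.86, 180, 180, 180, 180, 180].

## Interface

Orientations are given as [roll, pitch, yaw] about the fixed x, y, z axes, in that order (R = Rz(yaw) Ry(pitch) Rx(roll)).
In Python, from station import robot, fingers, vision, workorder, recognise gives the robot as it stands. Calls block until the motion is done:
- robot.move_to(position, orientation): joint-space move of the TCP to a pose.
- robot.line_to(position, orientation=None, velocity=0.15, f_stop=None): straight line of the TCP; orientation=None keeps the orientation; velocity is the mean speed in m/s. With f_stop (N) it stops when the force on the tool has changed by that much, and returns True; else False.
- robot.move_j(angles): joint-space move.
- fingers.gripper_to(opening, force=None): opening from 0.0 (shut) to 1.0 (fully open); force is the grip in N (None keeps the last); returns when the fingers have stopped.
- robot.pause(seconds).
- robot.inverse_kinematics(position, orientation): joint angles nearest the present ones, or None.
- vision.grab_frame(name): name is "side" or "top" or "wrist"; returns the picture (384x512x3 uint8, red, green, blue); there is no depth.
- vision.calibration(name): a dict with "mtx" (3x3 intrinsics, pixels), "extrinsics" (4x4, takes a point from world to camera coordinates); the wrist camera has in their place "T_tool_cam" (4x4, takes a point from camera to tool coordinates, whose origin is the TCP and whose axes are the flange's). Camera axes: x right, y up, looking along -z (the intrinsics and any distortion apply to the point x, -y, -z); pixel columns grow to the right and rows downward; lengths in m; the calibration is good to about 2 mm. A picture is of the moment at which its call begins: read the wrist's pose just before it. calibration takes no time and is no camera call.
A pose or a line that the arm cannot do raises robot.PlanningError and nothing moves.
- workorder.close_job(): hands the job in; it is judged then, once.
Trained networks look in the newest picture that a camera, given by its name, has taken for a name from the list of things; names that differ only in an ending like _2 or _b are one class to them, and where a whole thing is asked for, a point or a joint stands for the part that bears it (a point fixed in the world has none). Each returns a list of dicts, best first, with "p" (0 to 1); they miss things now and then, are a little off and sometimes report something else, mostly with a low value. They report only what shows in the picture. A call takes as long as a camera call. They do not tell look-alikes from the thing itself.
- recognise(label, camera): "rect" ([centre column, centre row, width, height] in pixels, round what is visible of it).
Readings, each from a call of its own:
- robot.current_time_s(): time.
- robot.current_joint_positions(): joint angles.
- robot.current_dq(): joint speeds.
- robot.current_joint_torque(): joint torques, N m.
- robot.current_tool_pos(): TCP position.
- robot.current_eef_rot(): TCP orientation.
- robot.current_contact_force(): force on the tool from outside, world axes, zero at the start.
- robot.current_torque(): the same for the moment, N m.
- robot.current_finger_gap(): opening from 0.0 (shut) to 1.0 (fully open).
- robot.current_gripper_force(): force on a finger pad.
Only numpy, scipy, OpenCV 4.12 (cv2) and the standard library are available. Lean on these libraries where they do the work, as an engineer would, in place of code of your own. Each camera call takes 0.05 s, during which the arm holds its last target. There are 200 camera calls.

## Working session

There is one attempt and no reset: what is moved stays moved. The work goes in short steps, each a Python script; the robot and the scene stay as the last script left them, time stands still between calls to the robot, and variables do not carry over. Pictures are saved under pics/ and viewed, at most 10 in all, crops included, and the job is handed in when it is done.

```bash
ls; mkdir -p pics
python3 - <<'E'
from station import robot, fingers, vision, workorder, recognise
import cv2, numpy as np
for c in ("side","top"):
    im=vision.grab_frame(c); cv2.imwrite(f"pics/{c}0.png",im[...,::-1])
    k=vision.calibration(c); print(c,{a:np.round(b,4).tolist() if not isinstance(b,str) else b for a,b in k.items()})
    for l in ("screwdriver","tool_rest","battery_box","tube_mouth","screw","tool_pot","mug","jar"):
        print(l,[(np.round(d["rect"],1).tolist(),round(d["p"],2)) for d in recognise(l,c)[:3]])
k=vision.calibration("wrist"); print({a:np.round(b,4).tolist() for a,b in k.items()})
print(robot.current_time_s(),robot.current_eef_rot(),robot.current_tool_pos())
a=cv2.imread("pics/top0.png");cv2.imwrite("pics/top0b.png",cv2.resize(a,(800,600)))
a=cv2.imread("pics/side0.png");cv2.imwrite("pics/side0b.png",cv2.resize(a,(800,600)))
E
```

```text
pics
side {'mtx': [[371.7038, 0.0, 261.282], [0.0, 371.7038, 188.1505], [0.0, 0.0, 1.0]], 'extrinsics': [[-0.9278, -0.3727, -0.0197, 0.449], [0.201, -0.5436, 0.8149, -0.1784], [-0.3144, 0.7521, 0.5792, -0.9606], [0.0, 0.0, 0.0, 1.0]]}
screwdriver [([193.9, 269.6, 79.5, 53.3], 0.7)]
tool_rest []
battery_box [([241.2, 197.4, 63.3, 63.8], 0.79), ([197.9, 192.9, 38.0, 30.5], 0.28)]
tube_mouth [([241.8, 198.2, 55.7, 60.7], 0.7)]
screw []
tool_pot [([317.3, 155.1, 24.4, 38.1], 0.68), ([287.3, 151.4, 23.2, 35.9], 0.56), ([286.1, 226.4, 26.5, 36.9], 0.29)]
mug [([165.2, 216.4, 36.4, 44.2], 0.66)]
jar [([215.8, 161.8, 21.8, 29.2], 0.72), ([242.2, 198.9, 61.7, 60.6], 0.48)]
top {'mtx': [[468.8921, 0.0, 251.6892], [0.0, 468.8921, 187.69], [0.0, 0.0, 1.0]], 'extrinsics': [[-0.0043, -0.9998, 0.0203, -0.0108], [0.9868, -0.001, 0.1621, -0.5002], [-0.1621, 0.0207, 0.9866, -1.1817], [0.0, 0.0, 0.0, 1.0]]}
screwdriver [([311.6, 105.3, 24.5, 30.3], 0.74), ([122.8, 177.2, 19.1, 76.2], 0.69)]
tool_rest [([127.7, 184.9, 30.9, 69.3], 0.58)]
battery_box [([257.0, 168.4, 80.4, 59.9], 0.7)]
tube_mouth [([257.8, 170.5, 83.8, 60.4], 0.92)]
screw [([257.2, 170.4, 81.4, 61.7], 0.71), ([253.0, 164.4, 12.4, 15.5], 0.39), ([122.6, 176.7, 15.6, 78.2], 0.32)]
tool_pot [([368.7, 182.4, 35.6, 29.3], 0.85), ([369.5, 227.8, 34.0, 31.8], 0.61)]
mug [([187.9, 106.5, 31.6, 50.7], 0.73)]
jar [([309.8, 105.7, 28.2, 29.0], 0.95)]
{'mtx': [[275.6822, 0.0, 255.5242], [0.0, 275.6822, 198.6837], [0.0, 0.0, 1.0]], 'T_tool_cam': [[0.0004, 0.955, 0.2965, 0.0753], [1.0, -0.0007, 0.0009, 0.0005], [0.0011, 0.2965, -0.955, -0.125], [0.0, 0.0, 0.0, 1.0]]}
0.9 [ 1.79996775e+02 -8.89379701e-04  2.55455184e+01] [ 0.2371927  -0.49623941  0.24832998]
```

View pics/top0b.png

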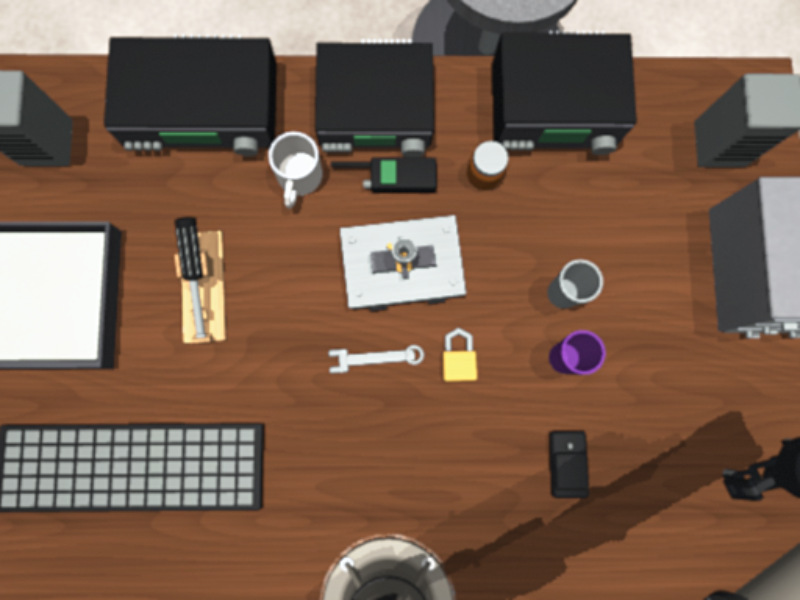

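View pics/side0b.png

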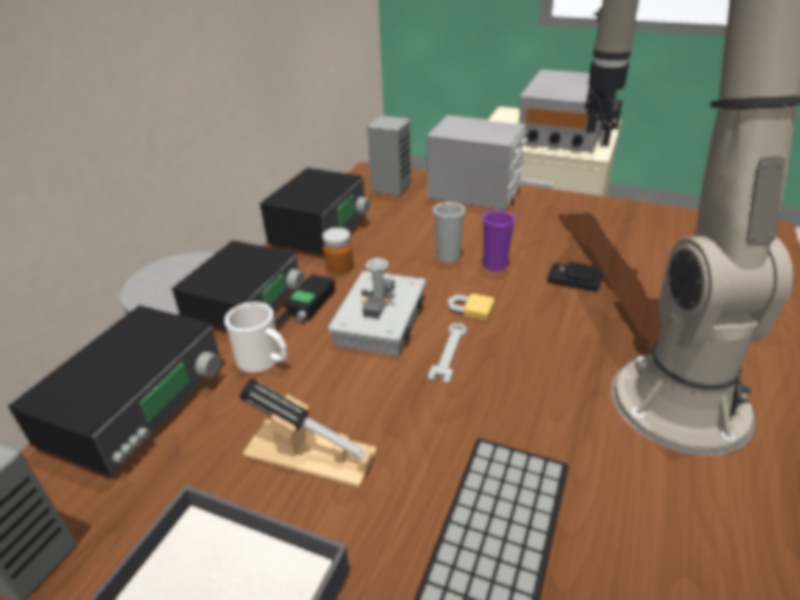

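The top view shows the screwdriver on its rest at about (190,250)→(200,335), the box tube mouth at (404,250), the steel pot rim at (580,280) and the purple look-alike at (583,352), all in 800-px scale. I'll make helpers and look closer with the wrist camera on the way.

```bash
cat > h.py <<'E'
from station import robot, fingers, vision, workorder, recognise
import cv2, numpy as np
from scipy.spatial.transform import Rotation as R
def rot(): return R.from_euler('xyz',robot.current_eef_rot(),degrees=True).as_matrix()
def cam(name):  # returns K, world->cam 4x4
    k=vision.calibration(name)
    if name!="wrist": return k["mtx"],np.array(k["extrinsics"])
    T=np.eye(4);T[:3,:3]=rot();T[:3,3]=robot.current_tool_pos()
    return k["mtx"],np.linalg.inv(T@k["T_tool_cam"])
def unproj(c,px,z):
    K,E=c; d=np.linalg.inv(K)@[px[0],px[1],1]; d=E[:3,:3].T@(d*[1,-1,-1]); o=-E[:3,:3].T@E[:3,3]
    return o+d*(z-o[2])/d[2]
def proj(c,p):
    K,E=c; q=(E[:3,:3]@p+E[:3,3])*[1,-1,-1]; q=K@q; return q[:2]/q[2]
def shot(name,f):
    c=cam(name); im=vision.grab_frame(name); cv2.imwrite(f"pics/{f}.png",cv2.resize(im[...,::-1],None,fx=1.5,fy=1.5)); return c,im
def rec(l,n): return [(np.round(d["rect"],1).tolist(),round(d["p"],2)) for d in recognise(l,n)[:3]]
E
python3 - <<'E'
from h import *
import pickle
t=cam("top"); s=1.5625
for n,p,z in [("mouth",(404,249),.132),("boxc",(403,262),.045),("bit",(200,337),.03),("butt",(187,219),.115),("potrim",(580,281),.12),("mug",(295,160),.095),
  ("boxTL",(341,228),.045),("boxTR",(456,216),.045),("boxBR",(465,295),.045),("boxBL",(349,306),.045),("foot1",(184,343),.01),("foot2",(225,341),.01),("foot3",(222,231),.01)]:
    print(n,unproj(t,np.array(p)/s,z).round(3))
m=unproj(t,np.array((404,249))/s,.132); pot=unproj(t,np.array((580,281))/s,.12)
C={}
for n,p in [("pot",pot+[-.06,0,.23]),("box",m+[-.09,0,.2])]:
    robot.move_to(p.tolist() if 0 else list(p),[180,0,0]); c,im=shot("wrist","w_"+n); C[n]=c
    print(n,robot.current_time_s(),robot.current_eef_rot().round(1),rec("tool_pot" if n=="pot" else "tube_mouth","wrist"))
p=unproj(t,np.array((195,280))/s,.08)
robot.move_to([p[0]-.06,p[1],.33],[180,0,0]); C["rest"],im=shot("wrist","w_rest"); print(rec("screwdriver","wrist"),rec("tool_rest","wrist"),robot.current_time_s())
pickle.dump(C,open("C.pkl","wb"))
ims=[cv2.imread(f"pics/w_{n}.png") for n in C]
cv2.imwrite("pics/w_all.png",np.hstack([cv2.resize(i,(400,300)) for i in ims[:2]]))
E
```

```text
mouth [ 0.555 -0.027  0.132]
boxc [ 0.553 -0.029  0.045]
bit [0.429 0.309 0.03 ]
butt [0.607 0.316 0.115]
potrim [ 0.506 -0.304  0.12 ]
mug [0.713 0.149 0.095]
boxTL [0.611 0.076 0.045]
boxTR [ 0.632 -0.119  0.045]
boxBR [ 0.496 -0.132  0.045]
boxBL [0.478 0.061 0.045]
foot1 [0.421 0.34  0.01 ]
foot2 [0.424 0.271 0.01 ]
foot3 [0.615 0.283 0.01 ]
pot 2.1083 [ 1.8e+02  1.0e-01 -2.0e-01] [([254.8, 120.6, 60.7, 56.8], 0.97), ([255.4, 201.2, 51.4, 64.3], 0.59)]
box 3.2833 [179.9  -0.   -0.2] [([401.5, 283.6, 36.4, 41.8], 0.61), ([251.3, 99.3, 144.8, 117.4], 0.57)]
[([245.3, 108.0, 35.0, 150.9], 0.72)] [([248.1, 120.9, 50.4, 135.8], 0.75)] 4.75
```

View pics/w_rest.png

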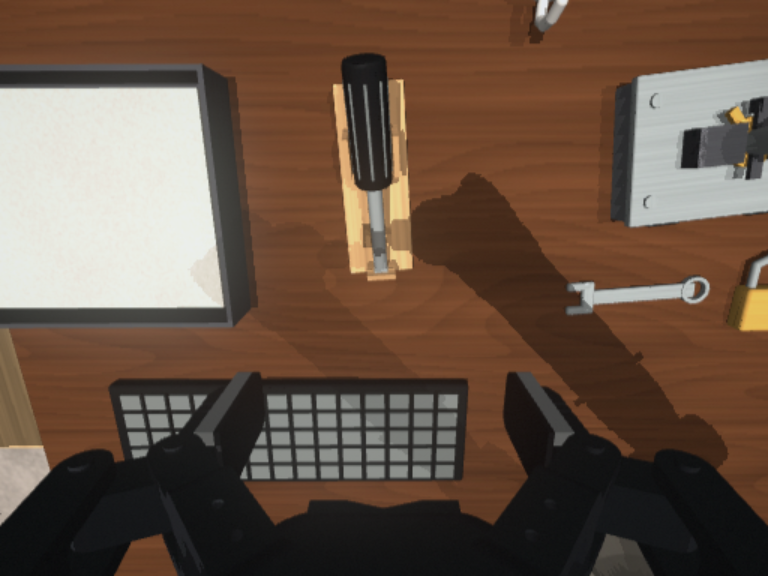

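View pics/w_box.png

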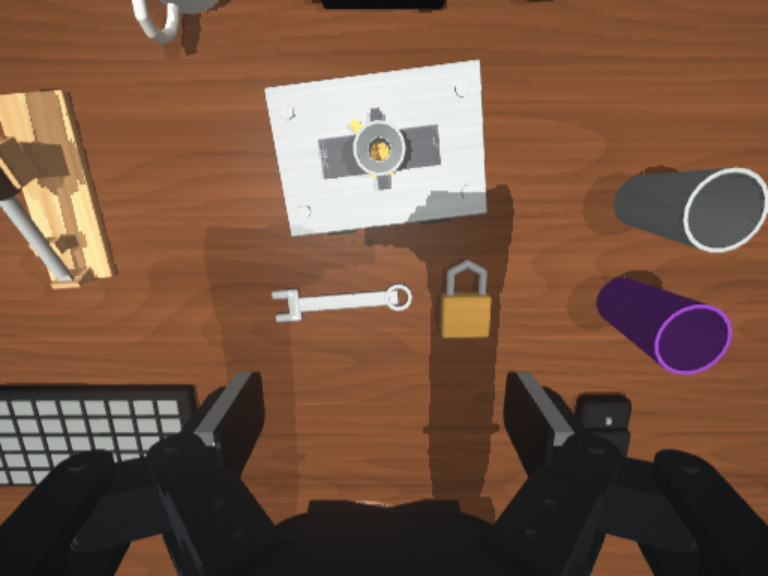

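View pics/w_pot.png

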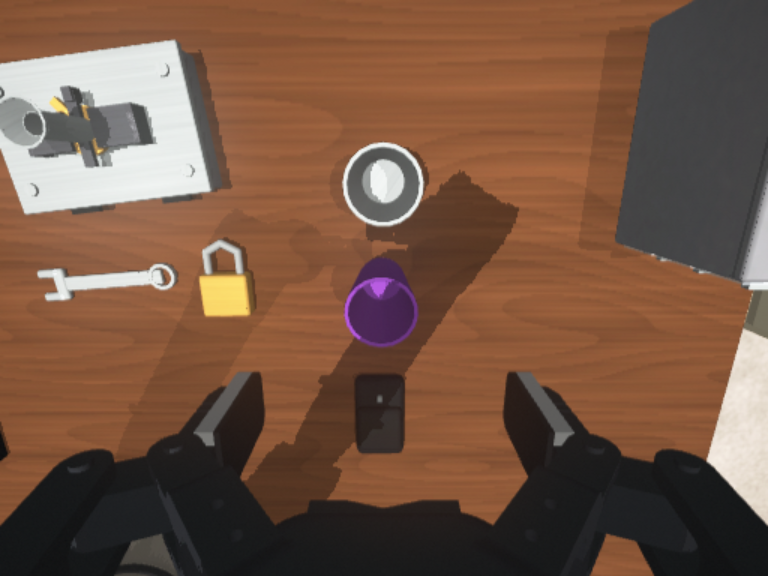

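Wrist views (768-px scale): tube mouth (379,148), pot rim (383,184). The screwdriver's bit end is at (380,273), the handle/shaft junction at (374,188) and the butt at (364,65). Next: positions and IK checks for the grasp.

Run:
```python
from h import *
import pickle
C=pickle.load(open("C.pkl","rb"))
u=lambda n,p,z: unproj(C[n],np.array(p)/1.5,z)
m=u("box",(379,148),.132); print("mouth",m)
print("pot",u("pot",(383,184),.12))
cs=[u("box",p,.045) for p in [(265,88),(479,61),(486,213),(291,236)]]; print("boxctr",np.mean(cs,0)); 
for a,b in [(0,1),(3,2)]: d=cs[a]-cs[b]; print("yaw",np.degrees(np.arctan2(-d[0],d[1])),np.linalg.norm(d))
b=u("rest",(380,273),.03); j=u("rest",(373,185),.0723); e=u("rest",(364,66),.1145)
print(b,j,e); 
for q in (j,e): d=q-b; print(np.degrees(np.arctan2(d[1],d[0])),np.hypot(*d[:2]))
# wrist-view yaw from rest foot edges
for p in [((350,272),(334,85)),((411,268),(403,80))]:
    a,c=[u("rest",q,.012) for q in p]; d=c-a; print("foot yaw",np.degrees(np.arctan2(d[1],d[0])),a,c)
# IK test
q=R.from_euler('z',6.3,degrees=True)
for phi in (0,10,20,25,35,45,55):
    z=q.apply([np.cos(np.radians(phi)),0,-np.sin(np.radians(phi))])
    for sg in (1,-1):
        y=q.apply([0,sg,0]); M=np.c_[np.cross(y,z),y,z]; eul=R.from_matrix(M).as_euler('xyz',degrees=True)
        for h in (.165,):
            s=[]
            for zz in (.065+h,.145+h):
                r=robot.inverse_kinematics([m[0],m[1],zz],list(eul)); s.append(None if r is None else np.round(r,0).tolist())
            print(phi,sg,eul.round(1),s)
```

```text
mouth [ 0.55601959 -0.0272305   0.132     ]
pot [ 0.50894952 -0.30581536  0.12      ]
boxctr [ 0.55529487 -0.02714306  0.045     ]
yaw 6.268832931029488 0.1925989796212191
yaw 6.496671177852281 0.19407552646700663
[0.42826721 0.30887482 0.03      ] [0.51943485 0.31433292 0.0723    ] [0.60521575 0.31906393 0.1145    ]
3.4261421385734905 0.09133088399552508
3.295583329736102 0.17724165265527927
foot yaw 3.227682053564276 [0.42508817 0.34202204 0.012     ] [0.61081911 0.35249603 0.012     ]
foot yaw 3.3403702349828164 [0.42938247 0.27499289 0.012     ] [0.61497211 0.28582513 0.012     ]
0 1 [-6.3 90.   0. ] [None, None]
0 -1 [-173.7  -90.     0. ] [None, None]
10 1 [ 180.    80.  -173.7] [None, None]
10 -1 [180.  -80.    6.3] [None, None]
20 1 [ 180.    70.  -173.7] [[69.0, 13.0, -61.0, 145.0, 195.0, 40.0, -85.0], [-44.0, -16.0, 49.0, 143.0, 194.0, 21.0, -89.0]]
20 -1 [180.  -70.    6.3] [[11.0, 6.0, 1.0, 147.0, 204.0, 44.0, 78.0], [-12.0, -9.0, 22.0, 142.0, 212.0, 26.0, 69.0]]
25 1 [ 180.    65.  -173.7] [[71.0, 7.0, -62.0, 142.0, 203.0, 31.0, -98.0], [-35.0, -15.0, 39.0, 139.0, 203.0,
[... 303 characters left out ...]
 42.0, 138.0, 229.0, 12.0, 52.0], [-4.0, -11.0, 11.0, 130.0, -55.0, 12.0, -26.0]]
45 1 [ 180.    45.  -173.7] [[-35.0, -5.0, 40.0, 130.0, -30.0, 11.0, 130.0], [-40.0, -14.0, 40.0, 122.0, 7.0, 24.0, 94.0]]
45 -1 [180.  -45.    6.3] [[-25.0, -4.0, 30.0, 130.0, -35.0, 12.0, -45.0], [-2.0, -9.0, 8.0, 121.0, -19.0, 24.0, -64.0]]
55 1 [ 180.    35.  -173.7] [[-58.0, -4.0, 62.0, 122.0, -6.0, 26.0, 106.0], [-64.0, -15.0, 59.0, 114.0, 16.0, 40.0, 85.0]]
55 -1 [180.  -35.    6.3] [[16.0, 0.0, -11.0, 120.0, -15.0, 26.0, -67.0], [16.0, -4.0, -10.0, 112.0, -12.0, 39.0, -71.0]]<sys>:0: UserWarning: Gimbal lock detected. Setting third angle to zero since it is not possible to uniquely determine all angles.
```

```bash
cat >> h.py <<'E'
def pose(g,pitch,yaw):  # TCP pose with the grasp point (2 mm behind the TCP) at g
    M=R.from_euler('xyz',[180,pitch,yaw],degrees=True); return list(np.array(g)+M.apply([0,0,.002])),[180,pitch,yaw]
M=np.array([.5557,-.0272,0]); POT=np.array([.509,-.3058,0]); BY=6.35
E
python3 - <<'E'
from h import *
t=cam("top")
print(unproj(t,np.array((190,152))/1.5625,0), unproj(t,np.array((190,128))/1.5625,.09))
xg=.172; yaw=3.3
a=R.from_euler('zy',[yaw,-25],degrees=True).apply([1,0,0]); g=np.array([.430,.3087,.03])+xg*a; print(a,g)
P,O=pose(g,25,yaw); z=R.from_euler('xyz',O,degrees=True).apply([0,0,1])
pre=list(np.array(P)-.1*z)
for p,o in [(pre,O),(P,O),pose(M+[0,0,.15+xg],-40,BY),pose(M+[0,0,.065+xg],-40,BY)]: 
    r=robot.inverse_kinematics(p,o); print(p,o,None if r is None else np.round(r,1))
fingers.gripper_to(.75,80)
robot.move_to(pre,O); robot.line_to(P,velocity=.12)
print(robot.current_contact_force()); fingers.gripper_to(0,80)
print(robot.current_finger_gap(),robot.current_gripper_force(),robot.current_contact_force(),robot.current_time_s())
shot("wrist","grasp")
E
```

```text
[0.76081685 0.34610081 0.        ] [0.76921206 0.3237549  0.09      ]
[0.90480496 0.05756403 0.42191748] [0.58562645 0.31860101 0.10256981]
[np.float64(0.6269743669034432), np.float64(0.3209851183202654), np.float64(0.191387970233193)] [180, 25, 3.3] None
[np.float64(0.5847826185873959), np.float64(0.31855235741902066), np.float64(0.100757191529528)] [180, 25, 3.3] [ -15.1   58.9  -28.3   46.    11.2  100.7 -122.1]
[np.float64(0.5569776879785266), np.float64(-0.02705781324184527), np.float64(0.320467911113762)] [180, -40, 6.35] [  9.6  -6.9  -3.3 115.4 -15.5  33.1 -67.4]
[np.float64(0.5569776879785266), np.float64(-0.02705781324184527), np.float64(0.23546791111376203)] [180, -40, 6.35] [  4.2  -2.1   1.6 123.9 -23.   20.3 -58.9]Traceback (most recent call last):
  File "<stdin>", line 11, in <module>
station.PlanningError: the arm cannot take that pose within its joint ranges
```

Run:
```python
from h import *
xg=.172; yaw=3.3
g=np.array([.430,.3087,.03])+xg*np.array([.9048,.0522,.4226])
P,O=pose(g,25,yaw)
pre=None
for d in ([0,0,.08],[-.02,0,.08],[.01,0,.06]):
    p=list(np.array(P)+d)
    r=robot.inverse_kinematics(p,O); print(d,None if r is None else np.round(r,1))
    if r is not None and pre is None: pre=p
robot.move_to(pre,O); robot.line_to(P,velocity=.12)
print(robot.current_contact_force(),robot.current_joint_positions().round(1)); fingers.gripper_to(0,80)
print(robot.current_finger_gap(),robot.current_gripper_force(),robot.current_contact_force(),robot.current_time_s())
shot("wrist","grasp")
```

```text
[0, 0, 0.08] [ -16.1   56.5  -28.8   39.1   10.5  109.5 -122.6]
[-0.02, 0, 0.08] [ -15.2   53.6  -29.3   45.2    9.7  106.5 -123.7]
[0.01, 0, 0.06] [ -16.3   58.5  -28.4   37.9   11.1  108.8 -121.8]
[ 0.47681829 -0.19432222 -1.0919022 ] [ -14.9   58.8  -28.5   46.    11.3  100.7 -122.1]
0.3785056851436845 78.94699573516846 [1.05428774 0.52920824 4.11964547] 7.1083
```

View pics/grasp.png

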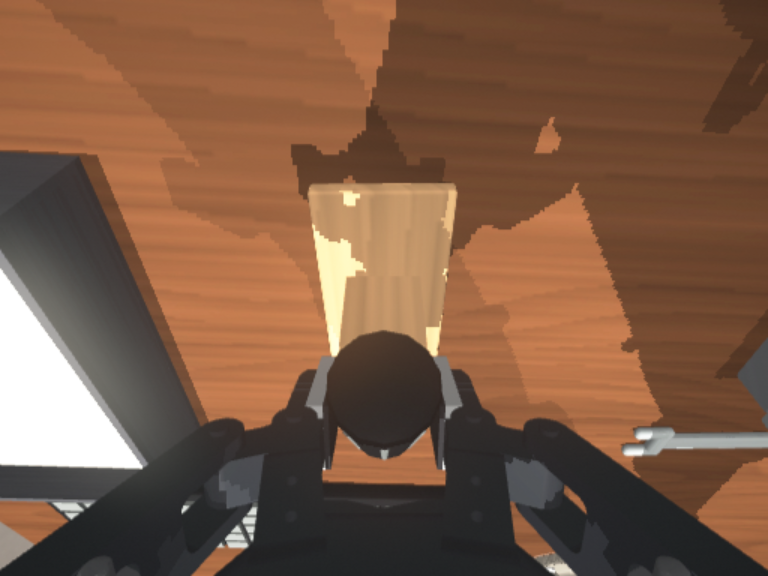

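The handle is held centrally between the pads (butt at (384,400)). Next: lift, stand it up and check above the tube.

Run:
```python
from h import *
xg=.172
p=robot.current_tool_pos(); robot.line_to(list(p+[-.01,0,.09]),velocity=.12)
robot.move_to(*pose([.48,.2,.36],-10,5)); robot.move_to(*pose(M+[0,0,.155+xg],-40,BY))
print(robot.current_time_s(),robot.current_finger_gap(),robot.current_joint_positions().round(1),robot.current_contact_force())
ax=[]
for c in ("side","top"):
    k,im=shot(c,"up_"+c)
    for x in (0,.1,.2): 
        q=proj(k,M+[0,0,.155+x]); cv2.circle(im,tuple(int(v) for v in q),2,(255,0,0),-1)
    q=proj(k,M+[0,0,.132]); cv2.circle(im,tuple(int(v) for v in q),1,(0,255,0),-1)
    q=q.astype(int); cr=im[q[1]-90:q[1]+40,q[0]-65:q[0]+65]; ax.append(cv2.resize(cr,(400,400),interpolation=cv2.INTER_CUBIC))
cv2.imwrite("pics/up.png",np.hstack(ax)[...,::-1])
```

```text
9.9333 0.3766210308368765 [ 18.5  -6.8 -11.4 114.5 -17.7  34.3 -65.6] [-0.02709213 -0.22030167 -2.31708114]
```

View pics/up.png

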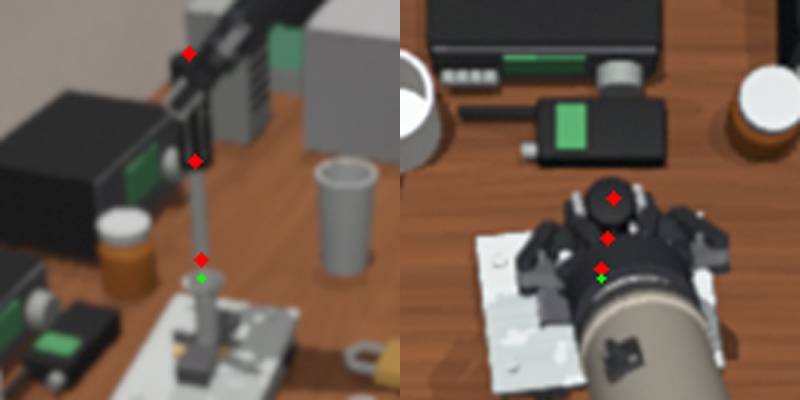

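The side view shows the driver upright right above the tube mouth, on the predicted points. Inserting it.

Run:
```python
from h import *
xg=.172
P,O=pose(M+[0,0,.066+xg],-40,BY)
hit=robot.line_to(P,O,velocity=.06,f_stop=6)
print(hit,robot.current_tool_pos()-P,robot.current_contact_force(),robot.current_torque(),robot.current_time_s())
shot("side","ins")
im=cv2.imread("pics/ins.png"); cv2.imwrite("pics/insc.png",cv2.resize(im[140:380,260:500],(600,600)))
```

```text
False [ 3.41571811e-04 -2.89892438e-05  6.01916214e-04] [ 0.20154376  0.35436133 -1.3301676 ] [-0.13021904  0.93386772  0.06412827] 11.6667
```

View pics/insc.png

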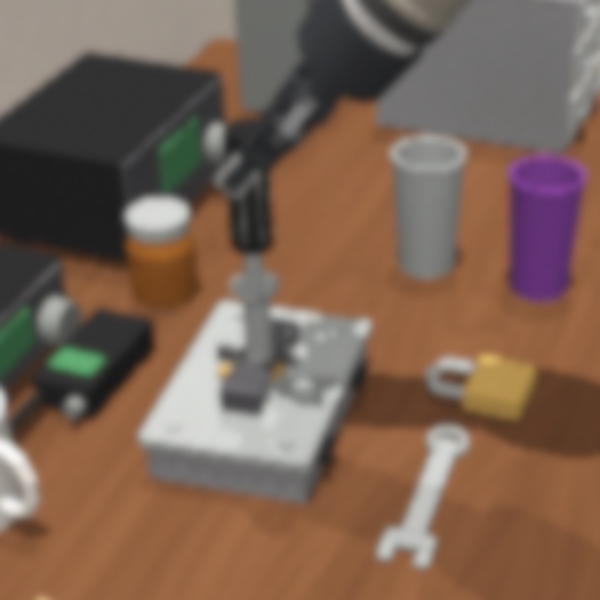

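Run:
```python
from h import *
fingers.gripper_to(.85); robot.pause(.3)
z=rot()[:,2]; robot.line_to(list(robot.current_tool_pos()-.11*z),velocity=.15)
print(robot.current_time_s(),robot.current_joint_positions().round(1))
im=shot("wrist","rel")[1]
im2=shot("side","rel_s")[1]
cv2.imwrite("pics/relc.png",np.hstack([cv2.resize(im,(460,345)),cv2.resize(im2[90:250,170:330],(340,345))])[...,::-1])
for y in (BY,BY+30,BY+60,BY+90):
    r=robot.inverse_kinematics(*pose(M+[0,0,.233],0,y)); print(y,None if r is None else r.round(1))
```

```text
13.3667 [ 19.5 -15.8  -8.  122.1 -22.4  36.9 -59. ]
6.35 [ 29.8  23.9 -40.1  86.1  15.6  75.7 -95.5]
36.35 [ 14.5  20.2 -18.1  86.7   6.4  74.1 -58. ]
66.35 [ -0.9  19.1   2.6  87.3  -0.9  73.6 -21.8]
96.35 [-2.1 19.1  4.1 87.4 -1.4 73.6  8.6]
```

View pics/relc.png

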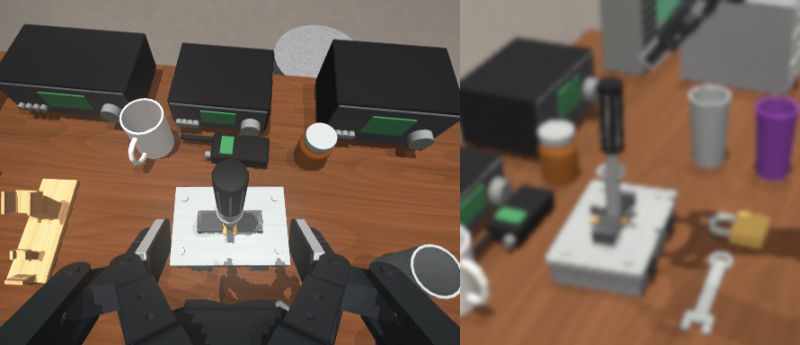

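It stands by itself in the tube, upright. Now take it from above, press, and turn.

Run:
```python
from h import *
p=robot.current_tool_pos(); robot.line_to(list(p+[-.02,0,.05]),velocity=.2)
y0=BY+30; g=M+[0,0,.235]
robot.move_to(*pose(g+[0,0,.1],0,y0)); robot.line_to(pose(g,0,y0)[0],velocity=.12)
print("f",robot.current_contact_force()); fingers.gripper_to(0,100)
print(robot.current_finger_gap(),robot.current_gripper_force(),robot.current_contact_force(),robot.current_time_s())
p=robot.current_tool_pos()
hit=robot.line_to(list(p-[0,0,.0095]),velocity=.015,f_stop=22)
print("press",hit,robot.current_tool_pos()-p,robot.current_contact_force(),robot.current_time_s())
```

```text
Traceback (most recent call last):
station.PlanningError: the arm cannot follow that straight line within its joint ranges
```

Run:
```python
from h import *
p=robot.current_tool_pos(); print(p)
robot.move_to(*pose([.45,-.04,.38],-15,BY+15))
y0=BY+30; g=M+[0,0,.235]
robot.move_to(*pose(g+[0,0,.1],0,y0)); robot.line_to(pose(g,0,y0)[0],velocity=.12)
print("f",robot.current_contact_force()); fingers.gripper_to(0,100)
print(robot.current_finger_gap(),robot.current_gripper_force(),robot.current_contact_force(),robot.current_time_s())
p=robot.current_tool_pos()
hit=robot.line_to(list(p-[0,0,.0095]),velocity=.015,f_stop=22)
print("press",hit,robot.current_tool_pos()-p,robot.current_contact_force(),robot.current_joint_positions().round(1),robot.current_time_s())
```

```text
[ 0.48649969 -0.03456595  0.3193919 ]
f [-0.88406166 -0.07990784 -0.72739795]
0.3754262962898561 98.76855969429016 [-0.3659498  -0.0135375   1.12443451] 16.125
press False [ 0.00046135  0.00023559 -0.00776659] [-2.20118321 -0.2964071   9.53098931] [ 14.6  20.5 -18.3  87.2   6.6  73.3 -58.1] 16.875
```

Pressed 7.8 mm at 9.5 N, as the spring predicts. Turning.

Run:
```python
from h import *
p=robot.current_tool_pos()
q0=robot.current_joint_positions()
for a in (20,40,60,75,88):
    q=q0.copy(); q[6]+=a; robot.move_j(list(q))
    print(a,(robot.current_tool_pos()-p).round(4),robot.current_contact_force().round(1),robot.current_torque().round(3),round(robot.current_finger_gap(),3),robot.current_time_s())
```

```text
20 [ 0.0001 -0.0001  0.0008] [-0.8 -1.   6.4] [-0.017  0.389 -0.076] 0.376 17.3
40 [ 0.     -0.0001  0.0008] [-1.5  1.   6.4] [-0.059  0.324 -0.585] 0.371 17.725
60 [-0.0004  0.0015  0.0007] [-4.   2.7  6. ] [-0.228  0.193 -0.288] 0.374 18.15
75 [-0.0008  0.0016  0.0007] [-5.   3.2  6.1] [-0.269  0.29  -0.164] 0.375 18.5083
88 [-0.0012  0.0015  0.0007] [-5.5  2.1  6.8] [-0.299  0.497 -0.193] 0.379 18.8417
```

Torque peaked at 0.585 N m around 40° while the push had eased to about 6 N. The lug may have caught the stop and the handle slipped in the grip. I'll back off, press harder and turn while holding the position target low, logging torque.

```bash
cat > turn.py <<'E'
from h import *
def st(n,p): print(n,(robot.current_tool_pos()-p).round(4),robot.current_contact_force().round(1),robot.current_torque().round(3),round(robot.current_finger_gap(),3),round(robot.current_eef_rot()[2],1),round(robot.current_time_s(),2))
E
python3 - <<'E'
from turn import *
fingers.gripper_to(0,120)
p0=robot.current_tool_pos(); y=robot.current_eef_rot()[2]
p=[M[0]+.0002,M[1],p0[2]]
for a in (15,):
    robot.line_to(p,[180,0,y+a],velocity=.02); st("back",p0)
y+=15
hit=robot.line_to([p[0],p[1],p0[2]-.006],[180,0,y],velocity=.015,f_stop=16); st(f"press {hit}",p0)
E
```

```text
back [-0.0006 -0.0004  0.    ] [-4.4  3.6  4.1] [-0.272  0.143 -0.349] 0.369 139.5 19.48
press True [-0.0007 -0.0002  0.    ] [-3.3  1.8  3.1] [-0.52  -0.29  -0.297] 0.375 139.5 19.76
```

The yaw reading shows I turned counter-clockwise, against the screw's zero stop, so the handle just slipped in the pads. That leaves the wrist well placed for a clockwise turn (yaw decreasing).

Run:
```python
from turn import *
p0=robot.current_tool_pos(); y=robot.current_eef_rot()[2]
p=[M[0]+.0002,M[1],p0[2]-.003]
robot.line_to([p[0],p[1],p0[2]],[180,0,y-12],velocity=.02); st("unload",p0)
robot.line_to(p,[180,0,y-12],velocity=.015); st("press",p0)
for a in (25,35,45,55,65,75,85):
    robot.line_to(p,[180,0,y-a],velocity=.02); st(a,p0)
    if abs(robot.current_torque()[2])>.45: break
```

```text
unload [0.0013 0.0007 0.0001] [-2.5  4.3  3.2] [-0.048 -0.245 -0.052] 0.372 127.7 20.12
press [ 0.0014  0.0007 -0.    ] [-5.2  4.5 13.6] [-0.201  0.751 -0.035] 0.377 127.7 20.47
25 [ 0.0015  0.0006 -0.0001] [-4.3  4.2 13.6] [-0.276  0.81  -0.032] 0.371 114.7 20.84
35 [ 0.0018  0.0007 -0.0001] [-3.7  3.9 13.3] [-0.219  0.762  0.112] 0.372 104.7 21.17
45 [ 0.0022  0.0003 -0.0002] [-2.7  4.3 12.5] [-0.079  0.482 -0.255] 0.375 94.6 21.49
55 [ 0.0024 -0.0001 -0.0002] [-2.5  3.7 11.1] [-0.098  0.402 -0.148] 0.373 84.6 21.82
65 [ 0.0026 -0.0006 -0.0003] [-0.9  3.1 11.5] [-0.012  0.319 -0.187] 0.373 74.5 22.14
75 [ 0.0026 -0.0011 -0.0005] [-1.2  2.1 11.1] [ 0.079  0.353 -0.16 ] 0.373 64.5 22.47
85 [ 0.0023 -0.0015 -0.0007] [-1.8  0.7 11. ] [ 0.107  0.415 -0.024] 0.373 54.5 22.79
```

Run:
```python
from turn import *
p0=robot.current_tool_pos(); y=robot.current_eef_rot()[2]; print(robot.current_joint_positions().round(1))
p=[M[0]+.0002,M[1],p0[2]-.002]
for a in (8,16,24,30,36,42,48):
    robot.line_to(p,[180,0,y-a],velocity=.02); st(a,p0)
    if robot.current_torque()[2]>.25: break
print(robot.current_joint_positions().round(1))
```

```text
[  5.8  19.5  -6.3  87.6   2.2  72.8 -36.3]
8 [-0.0001 -0.0002  0.    ] [-1.7  0.1  9.4] [ 0.153  0.338 -0.026] 0.376 46.5 23.08
16 [ 0.0001 -0.0003  0.    ] [-0.9  0.5  8.6] [0.136 0.233 0.056] 0.371 38.5 23.38
24 [-0.     -0.0002  0.    ] [-1.9 -0.1  9.6] [0.184 0.382 0.004] 0.37 30.5 23.67
30 [-0.0002 -0.0002  0.    ] [-1.6  1.9  9.2] [0.239 0.41  0.014] 0.371 24.5 23.93
36 [-0.0003 -0.0001 -0.    ] [-1.3 -0.3  9.6] [0.17  0.468 0.022] 0.375 18.5 24.18
42 [-0.0003 -0.0001  0.    ] [-1.1  0.5 10.5] [0.247 0.573 0.033] 0.372 12.5 24.44
48 [-0.0003 -0.0001  0.    ] [-1.6  2.   9.4] [0.275 0.547 0.017] 0.374 6.5 24.7
[ -0.2  19.3   1.7  87.8  -0.6  72.8 -81.9]
```

Run:
```python
from turn import *
p0=robot.current_tool_pos(); y=robot.current_eef_rot()[2]
p=[M[0]+.0002,M[1],p0[2]-.002]
for a in range(6,49,6):
    robot.line_to(p,[180,0,y-a],velocity=.02); st(a,p0)
    if robot.current_torque()[2]>.25: break
print(robot.current_joint_positions().round(1))
```

```text
6 [-0.     -0.0001 -0.    ] [-1.5  0.6 10. ] [0.22  0.539 0.07 ] 0.373 0.5 24.96
12 [-0. -0.  0.] [-2.5 -0.2 10.4] [0.235 0.55  0.101] 0.371 -5.5 25.22
18 [-0.     -0.0001  0.    ] [-1.3  0.2 10. ] [ 0.231  0.556 -0.036] 0.377 -11.5 25.48
24 [-0.0001 -0.0001 -0.    ] [-0.3  1.1  9.6] [0.233 0.587 0.03 ] 0.375 -17.5 25.73
30 [-0.0001 -0.0001 -0.    ] [-1.3  0.8 10.3] [ 0.161  0.572 -0.006] 0.373 -23.5 25.99
36 [-0.0001 -0.0001 -0.    ] [-1.4  0.4 10. ] [0.165 0.629 0.018] 0.372 -29.5 26.25
42 [-0.0002 -0.0002  0.    ] [-1.6  0.8 10.2] [0.231 0.611 0.004] 0.374 -35.5 26.51
48 [-0.0002 -0.0002 -0.    ] [-1.4  0.  10.3] [0.233 0.651 0.052] 0.374 -41.5 26.77
[  -6.3   19.3    9.8   88.1   -3.4   72.8 -127.5]
```

No end stop in 170° of clockwise turn, so something is slipping. I'll check the brass lug's position by colour in the side images (before, inserted, now) without viewing pictures.

Run:
```python
from h import *
c=cam("side"); print("cam",-c[1][:3,:3].T@c[1][:3,3])
vision.grab_frame("side"); 
now=shot("side","now_s")[1]
A={"0":cv2.imread("pics/side0.png")[...,::-1]}
for n in ("ins","rel_s","now_s"): A[n]=cv2.resize(cv2.imread(f"pics/{n}.png"),(512,384))[...,::-1]
q=proj(c,M+[0,0,.06]).round().astype(int); print(q)
for n,im in A.items():
    h=cv2.cvtColor(np.ascontiguousarray(im[q[1]-14:q[1]+14,q[0]-20:q[0]+20]),cv2.COLOR_RGB2HSV)
    m=(h[...,1]>90)&(h[...,2]>110)&(h[...,0]<32)
    print(n); print("\n".join("".join("#" if v else "." for v in r) for r in m))
for a in range(0,360,45):
    print(a,(proj(c,M+[.02*np.cos(np.radians(a)),.02*np.sin(np.radians(a)),.058])-q+[20,14]).round(1))
```

```text
cam [0.15041069 0.79285711 0.71062299]
[242 189]
0
########..........................######
#######.................................
#######.................................
######..................................
#####...................................
#####...................................
####....................................
###.....................................
###.....................................
##......................................
##......................................
#.......................................
........................................
........................................
........................................
.........................#..............
...........#............###.............
..........##............###.............
........................##..............
........................................
........................................
........................................
........................................
........................................
........................................
........................
[... 2982 characters left out ...]
..
........................................
..........................#.............
........................###.............
........................###.............
.......................####.............
.......................####.............
.......................##...............
........................................
........................................
........................................
........................................
........................................
........................................
........................................
0 [14.2 13.3]
45 [14.  16.3]
90 [17.5 18.3]
135 [22.6 18.2]
180 [26.3 16. ]
225 [26.4 13.1]
270 [22.9 11.1]
315 [17.9 11.2]
```

Run:
```python
from turn import *
p0=robot.current_tool_pos()
for dz in (.003,.006,.0085):
    robot.line_to(list(p0+[0,0,dz]),velocity=.02); st(dz,p0)
c=cam("side"); im=shot("side","up_s")[1]
q=proj(c,M+[0,0,.06]).round().astype(int)
h=cv2.cvtColor(np.ascontiguousarray(im[q[1]-4:q[1]+10,q[0]-20:q[0]+20]),cv2.COLOR_RGB2HSV)
m=(h[...,1]>90)&(h[...,2]>110)&(h[...,0]<32)
print("\n".join("".join("#" if v else "." for v in r) for r in m))
```

```text
0.003 [0.     0.0001 0.0032] [-1.   0.3  4.5] [ 0.297  0.251 -0.028] 0.375 -41.5 27.27
0.006 [-0.      0.0001  0.0058] [0.2 0.9 2.9] [0.376 0.103 0.05 ] 0.369 -41.5 27.57
0.0085 [-0.0001  0.0001  0.0081] [-0.3  1.3  1.3] [ 0.446 -0.039  0.046] 0.371 -41.5 27.84
##......................................
#.......................................
........................................
........................................
........................................
.........................#..............
........................###.............
........................###.............
........................##..............
........................................
........................................
........................................
........................................
........................................
```

The lug has left its unlocked place and the screw has sprung back up. Lift the driver out and look at the lug with the wrist camera.

Run:
```python
from turn import *
p0=robot.current_tool_pos()
robot.line_to(list(p0+[0,0,.095]),velocity=.1); st("out",p0)
robot.move_to(*pose([M[0]-.1,M[1],p0[2]+.10],0,-10)); st("view",p0)
c,im=shot("wrist","chk"); s=shot("side","chk_s")[1]
q=proj(c,M+[0,0,.06]); print(q)
q=q.round().astype(int); x0=max(q[1]-50,0)
a=cv2.resize(im[x0:x0+100,q[0]-66:q[0]+67],(400,300),interpolation=cv2.INTER_CUBIC)
b=cv2.imread("pics/w_box.png")[...,::-1][25:250,230:530]; b=cv2.resize(b,(400,300))
k=proj(cam("side"),M+[0,0,.06]).round().astype(int)
d=cv2.resize(s[k[1]-60:k[1]+60,k[0]-80:k[0]+80],(400,300))
e=cv2.resize(im,(400,300))
cv2.imwrite("pics/cmp.png",np.vstack([np.hstack([b,a]),np.hstack([d,e])])[...,::-1])
```

```text
out [-0.0005 -0.0001  0.094 ] [-0.1  0.7 -1.7] [-0.02  -0.058 -0.03 ] 0.374 -41.5 28.99
view [-0.1009  0.      0.0979] [ 0.6  0.3 -2.5] [ 0.043 -0.104 -0.006] 0.374 -10.1 29.56
[242.36935773  95.10290464]
```

View pics/cmp.png

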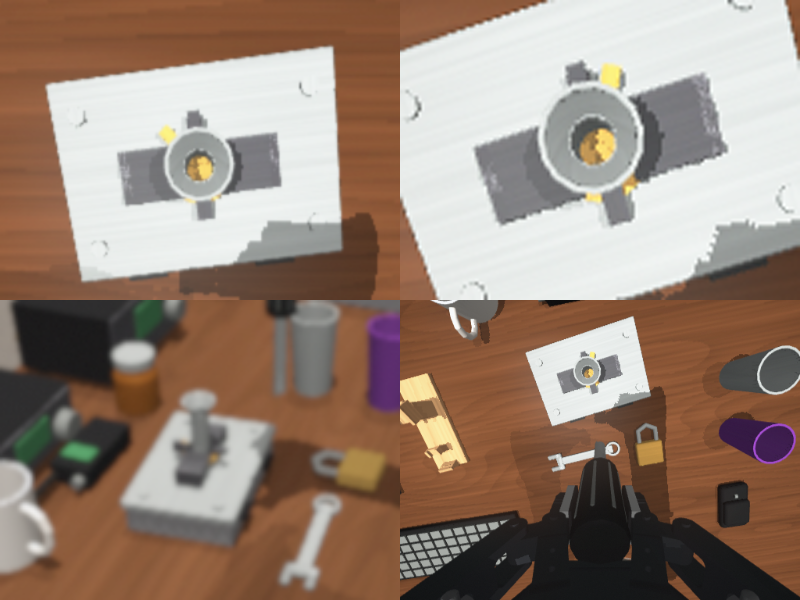

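The wrist crop shows the brass lug, once left of the safety stop, now on its right (611,75). It has risen behind the stop, about 1.2 rad clockwise, so the screw is locked. Now the pot.

Run:
```python
from turn import *
p0=robot.current_tool_pos()
robot.line_to(list(p0+[0,0,.03]),velocity=.2)
robot.move_to(*pose(POT+[0,0,.36],0,-10)); st("above",p0)
P,O=pose(POT+[0,0,.173],0,-10)
robot.line_to(pose(POT+[0,0,.2],0,-10)[0],velocity=.15)
hit=robot.line_to(P,velocity=.03,f_stop=5); print(hit,robot.current_tool_pos()-P,robot.current_contact_force())
fingers.gripper_to(.75); robot.pause(.4)
robot.line_to(list(robot.current_tool_pos()+[0,0,.12]),velocity=.15)
robot.move_to(*pose([.40,-.15,.36],0,0)); robot.pause(.5)
for cn in ("top","side"):
    c,im=shot(cn,"fin_"+cn); print(cn,rec("screwdriver",cn),rec("tool_pot",cn),[proj(c,POT+[0,0,z]).round(1) for z in (.12,.205)])
    q=proj(c,POT+[0,0,.12]).astype(int)
    g=im[q[1]-35:q[1]+25,q[0]-30:q[0]+30].mean(2)
    print("\n".join("".join("#" if v<45 else "o" if v>150 else "." for v in r) for r in g[::2,::1]))
print(robot.current_time_s())
```

```text
above [ 0.0536 -0.2764  0.0259] [ 0.2  0.9 -2.1] [ 0.005 -0.064  0.045] 0.369 -9.8 31.05
True [-0.00023256  0.00020644  0.00299234] [-0.18650156 -0.62970074  3.99986961]
top [] [] [array([371.8, 178.8]), array([382. , 172.1])]
.....................oooooooooo.............................
...........##.......oooooooooooo............................
..........###.......oooooooooooo............................
.........####......ooooooooooooo..ooooooo...................
........####...o...ooooooooooooo..ooooooooooooo.............
.......##......o..ooooooooooooo..oooooooooooooooooooo.......
......##..#...o...ooooooooooooo..oooooooooooooooooooooooooo.
.....######...o..oooooooooooooo.oooooooooooooooooooooooooooo
....#######..o..oooooooooooooo..oooooooooooooooooooooooooooo
...#######..oo..oooooooooooooo..oooooooooooooooooooooooooooo
..#######...oo.oooooooooooooo..ooooooooooooooooooooooooooooo
..#######..oo..ooooooooooooooooooooooooooooooooooooooooooooo
########...oo.oooooooooooooo..oooooooooooooooooooooooooooooo
#######...oo.ooooooooooooooooooooooooooooooooooooooooooooooo
#######..oo..oooooo
[... 2253 characters left out ...]
........................
............................................................
............................................................
............................................................
............................................................
............................................................
............................................................
............................................................
............................................................
............................................................
............................................................
............................................................
36.4
```

The side view has the driver at (292,125), upright in the steel pot at (289,150). The arm is clear, so I'm handing in.

Run:
```python
from h import *
print(workorder.close_job(), robot.current_time_s())
```

```text
the job is handed in; nothing more can be done
the job is handed in; nothing more can be done
```

The job is handed in at about 36 s with no verdict shown: the lug sat about 1.2 rad clockwise, risen behind the safety stop, and the screwdriver stands bit-down in the steel pot, though I first turned the screw the wrong way before correcting.

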